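Lock the finds case with a key that must feel for its slot

TASK

Lock the grey finds case: take the key with the flat rectangular grip out of its wooden pot, put it in the keyhole on the lid and, pressing lightly, turn it gently back and forth until it sinks in with its flange down on the lock. Then turn it clockwise until its grip lines up with the two ribs beside the keyhole, and let go, leaving the key in the lock. Never force the lock, and leave the other key and everything else where it is.

Things in the scene. Friction and masses are not known exactly. Their poses are not given: they have to be found in the camera images.
- key: the lock key, plain steel, 180 g, 80 mm tall, upright in a fixed wooden pot (outer diameter 54, hole 35, height 34 mm). Origin at the lower tip of its flat bit (8 mm above the bench at the start), z up along the key, x along the bit's width. Bit 32 mm (x) by 6 mm (y), 13 mm tall; above it a round barrel, diameter 32 mm, to 26 mm up. The same after a half turn.
- key_grip (a point): centre of the key's flat rectangular grip, 62 mm above the key's tip. The grip is 36 mm (key x) by 10 mm (key y) and 36 mm tall (44 to 80 mm above the tip): pinch it across its 10 mm. Below it a neck of diameter 12 mm.
- key_flange (a point): centre of the underside of the key's round flange, 26 mm above the tip; diameter 42 mm, 4 mm thick. At the start it rests on the pot's rim; with the key fully sunk it lies on the lock's top face.
- lock: square aluminium lock housing fixed on the case lid, 64 x 64 mm, 30 mm high. Origin at the centre of its underside, on the lid 120 mm above the bench, z up. x is the line of the two ribs. Rigid and delicate: more than 30 N of the key on the lock harms it; a press of 5 N is enough.
- lock_mouth (a point): centre of the round keyhole, diameter 34.5 mm, chamfered, in the lock's top face, 30 mm above the lock's origin. A black rubber dust shutter hides its inside and gives way without resistance. A key standing on the plate inside has its flange 9 mm above this face; sunk in the slot, its flange lies on it (tip 4 mm above the lock's origin).
- lock_plate (a point): centre of the hidden hard steel plate in the keyhole, 17 mm below the mouth. A straight slot 8.8 mm wide crosses it, at an unseen direction that differs each time: 23 to 112 degrees counter-clockwise (from above) from the ribs. Within about 5 degrees of it the bit sinks in 9 mm. The sunk key turns the plate (friction 0.08 N m), clockwise to a stop about 5 degrees past the ribs.
- lock_rib (a point): one of two raised ribs, 8 x 3 x 2 mm, on the lock's top face, 27 mm to either side of the keyhole's centre along the lock's x axis: they mark the locked direction, with which the wide side of the key's grip must line up.
- case: the closed grey plastic transit case, fixed, 300 mm (x) by 400 mm (y), 120 mm high, carrying the lock and a bone on its flat lid. Origin at the centre of its underside, z up.
- round_key: a distractor: a second steel key of the same size standing in its own wooden pot, but with a round disc grip (diameter 40 mm, 10 mm thick, centre 62 mm above its origin). Origin at its tip, z up.
- bone: an old long bone, about 135 x 42 x 26 mm, lying on the case lid on its +x half. Origin on its underside, its long axis is y.
- jug: a terracotta mug-shaped jug, rim radius 45 mm, 100 mm tall, standing on the bench. Origin at the centre of its underside.
- solvent: a white plastic bottle, radius 26 mm, 110 mm tall, standing on the bench. Origin at the centre of its underside.
- jar: a glass jar with a steel cap, radius 32 mm, 75 mm tall, standing on the bench. Origin at the centre of its underside.
- brush: a cleaning brush, 170 mm long, lying on the bench along its x axis. Origin on its underside.
Things that resemble listed ones, but are neither listed nor needed, are in the scene too. What is shaped like the key but blue or red is not meant.

How it is judged:
On the way, in this order (a step that is already met when the one before it is completed fails the run):
1. the key has sunk fully into the lock (flange within 3 mm of the top face) while its grip is still more than 0.25 rad away from the line of the ribs (z of key in the frame of lock below 0.007 m and horizontal distance between key and lock below 0.004 m and angle between the x axis of key and the x axis of lock, either way round above 0.25 rad), for 0.1 s.
2. with the key fully sunk, its grip has been turned into line with the ribs, within 0.16 rad (z of key in the frame of lock below 0.007 m and horizontal distance between key and lock below 0.004 m and angle between the x axis of key and the x axis of lock, either way round below 0.16 rad), for 0.2 s.
At the end, for the whole second after the job is handed in: The rectangular-grip key stands released and at rest in the lock, upright within 0.12 rad, sunk so that its flange is within 3 mm of the top face, its axis within 4 mm of the keyhole's, its grip within 0.16 rad of the line of the ribs (all of step 2 and angle between key's own z axis and vertical below 0.12 rad and linear speed of key below 0.02 m/s); the robot touches nothing.
It fails at once if the key bears on the lock with more than 30 N (contact force between key and lock above 30 N).
It fails at once if the other key, with the round grip, is moved more than 25 mm (distance of round_key from where it was at the start of the episode above 0.025 m).
It fails at once if the bone, jug, solvent bottle, jar or brush is moved more than 25 mm (distance of any of bone, jug, solvent, jar, brush from where it was at the start of the episode above 0.025 m).
It also fails if it takes over 64 s, if anything falls off the work surface, if the arm or the gripper's body presses on something with over 40 N, if the wrist force passes 120 N, or if a joint passes its speed limit or range.

ROBOT

A 6-joint arm with a two-finger parallel gripper is mounted at the origin on the work surface. World frame = base frame: x ahead of the robot, y to its left, z up, the work surface at z = 0. Lengths are in m, angles in rad, forces in N, time in s.
With the tool pointing down it reaches from about 0.35 to 0.85 m from the base axis. Payload 8.1 kg.
Tool frame: the origin (TCP) lies midway between the tips of the shut fingers; the grasp point (between the pads) lies 19 mm behind it (ctrl.tcp_to_grasp is the distance from the TCP to the grasp point, in m); z points along the fingers, y is the line along which they close (so a half turn about z gives the same grasp; the last joint's range is limited). The gripper opens to 93 mm and grips with 3 to 60 N. Pads are 15 mm wide; open, the fingers measure 128 mm over their backs; the gripper's body (75 mm by 188 mm) begins 65 mm behind the grasp point.
Start: joints at [-1.427, 0.13, 1.488, -0, 1.523, -0.085], TCP at [0.136, -0.584, 0.219] pointing down, gripper open.
Joint ranges: [-2.96, 2.96], [-0.89, 2.26], [0.02, 2.5], [-1.34, 4.48], [0, 2.73], [-2.66, 2.66]. Speed limits (rad/s): [2.39, 2.39, 2.79, 3.14, 3.14, 3.14].

INTERFACE

Orientations are given as a rotation vector (axis times angle).
In Python, from cell import ctrl gives the robot as it stands.
- The arm moves only by the shell command python3 -m pendant 'ROWS' [FORCE]. ROWS is a JSON list that holds a single list of rows (three levels of brackets), with 1 to 5 rows, each of 7 numbers: the finger opening in m, then dx, dy, dz in shares of 100 cm (1.0 is 100 cm), then a rotation vector rx, ry, rz in parts of the range, where 1.0 means 4 rad; each row is the pose to reach, as a shift and turn from the pose commanded when the command began, along the tool's axes at that moment; what a row does not reach only later rows make up. A row lasts 1/12 s, in which the tool goes at most 0.0417 m and 0.125 rad, less where a joint would pass 70% of its speed; a pose out of reach is approached as far as the arm can. The fingers move at their own pace and stop on an object; FORCE is the grip in N (left out, the last holds). Time passes only in rows, so rows that do not move let the fingers close. It prints the time, the measured TCP pose, the force, the opening and the grip force at its end. No shift or turn number may pass 1 either way. Input that does not fit is refused with a message, and nothing moves.
- ctrl.state(): the state, without advancing time (a new reading comes with each control period).
- ctrl.grab_frame(name): name is "scene" or "top"; returns a dict with "pixels" (400x640x3 uint8, red, green, blue), "K" (3x3 intrinsics, pixels), "k1" (the pictures are not rectified: a ray, as slopes to the right and down, at radius r is drawn at 1 + k1 r^2 times it, then the intrinsics apply), "R" (3x3) and "t" (3): a world point X has camera coordinates R X + t. Camera axes: x right, y down, z forward; pixel columns grow to the right and rows downward; lengths in m; the calibration is good to about 2 mm. A picture is of the moment at which its call begins. There is no depth.
- ctrl.sign_off(): hands the job in; it is judged then, once.
The state is a dict: "time": time; "q": joint angles; "qd": joint speeds; "joint_efforts": joint torques, N m; "eef_pos": TCP position; "eef_rot": TCP orientation; "contact_force": force on the tool from outside, world axes, zero at the start; "moment": the same for the moment, N m; "gripper_width": finger opening in m; "finger_force": force on a finger pad.
Only numpy, scipy, OpenCV 4.12 (cv2) and the standard library are available. Lean on these libraries where they do the work, as an engineer would, in place of code of your own. Each camera call takes 0.05 s, during which the arm holds its last target. There are 200 camera calls.

## Working session

There is one attempt and no reset: what is moved stays moved. The work goes in short steps, Python scripts to look and compute and a shell command to move; the robot and the scene stay as the last step left them, time stands still between calls to the robot, and variables do not carry over. Pictures are saved under pics/ and viewed, at most 10 in all, crops included, and the job is handed in when it is done.

```bash
mkdir -p pics; python3 - <<'E'
from cell import ctrl
import cv2,numpy as np
for n in("scene","top"):
    f=ctrl.grab_frame(n); cv2.imwrite(f"pics/{n}0.png",f["pixels"][:,:,::-1]); np.savez(f"{n}0.npz",**f)
    print(n,f["K"],f["k1"],f["R"],f["t"],-np.array(f["R"]).T@f["t"])
print(ctrl.state(),ctrl.tcp_to_grasp)
E
```

```text
scene [[496.75176007   0.         319.78071158]
 [  0.         496.75176007 200.31461042]
 [  0.           0.           1.        ]] -0.09627561665881477 [[ 0.26385782  0.96453093 -0.00769009]
 [ 0.66282096 -0.18710235 -0.72502488]
 [-0.70074776  0.18620633 -0.68867974]] [-0.07358004 -0.26989397  1.88428487] [ 1.51871445 -0.33039335  1.10142313]
top [[442.54910026   0.         323.92765416]
 [  0.         442.54910026 193.21740597]
 [  0.           0.           1.        ]] -0.001175781446902119 [[ 0.00366881 -0.99998693 -0.00356029]
 [-0.98643704 -0.0030348  -0.16411202]
 [ 0.16409907  0.0041141  -0.98643528]] [-0.06222468  0.55338507  1.09245741] [ 0.36683657 -0.06503893  1.16823415]
{'time': 0.1, 'q': array([-1.42740508e+00,  1.31057466e-01,  1.48913113e+00,  1.01328725e-05,
        1.52299660e+00, -8.54017690e-02]), 'qd': array([ 0.00136719, -0.00024094, -0.00315756,  0.00049659,  0.00066933,
       -0.0001048 ]), 'joint_efforts': array([ 6.45379369e-04, -5.61344719e+01, -4.93098342e+01,  7.71530997e-02,
        2.91447993e-02, -8.06269441e-05]), 'eef_pos': array([ 0.13603523, -0.58387034,  0.21773073]), 'eef_rot': array([-3.11947707e+00, -3.58421368e-01,  5.66019845e-05]), 'contact_force': array([ 0.69639755,  0.84578055, -0.20422847]), 'moment': array([-0.02016653, -0.00113513, -0.00620115]), 'finger_force': 0.0, 'gripper_width': 0.09324797313224852} 0.0188
```

View pics/scene0.png

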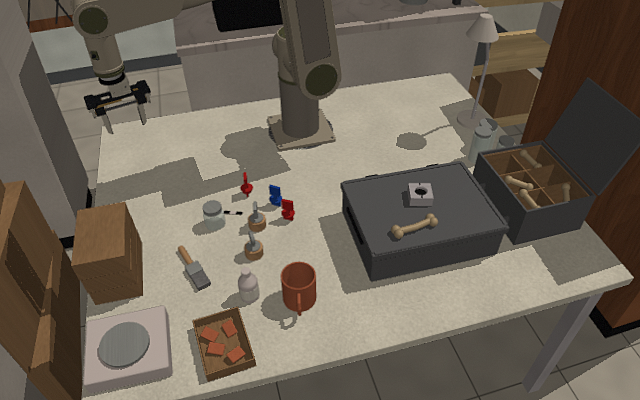

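View pics/top0.png

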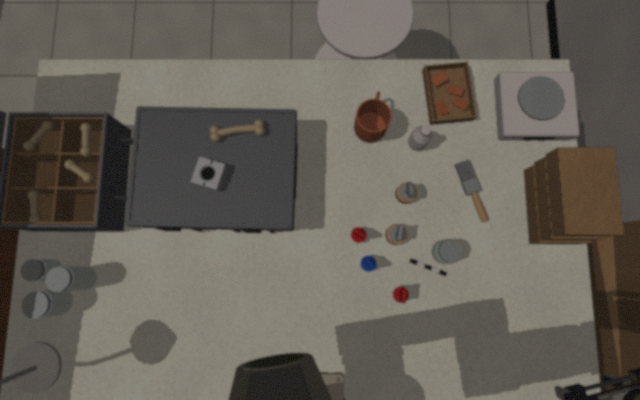

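The two steel keys in wooden pots are at scene (258,217) and (254,245), which are top (397,233) and (406,192). The blue and red ones are decoys. The lock is at scene (420,194), top (210,173). One enlarged crop should show which grip is rectangular.

```bash
python3 - <<'E'
import cv2,numpy as np
s=cv2.imread("pics/scene0.png");t=cv2.imread("pics/top0.png")
c=lambda im,u,v,w,h:cv2.resize(im[v-h:v+h,u-w:u+w],(400,300),interpolation=cv2.INTER_CUBIC)
o=np.vstack([np.hstack([c(s,256,230,40,30),c(t,402,212,40,30)]),np.hstack([c(s,420,194,24,18),c(t,210,173,24,18)])])
cv2.imwrite("pics/crop1.png",o)
E
```

```text
(no output)
```

View pics/crop1.png

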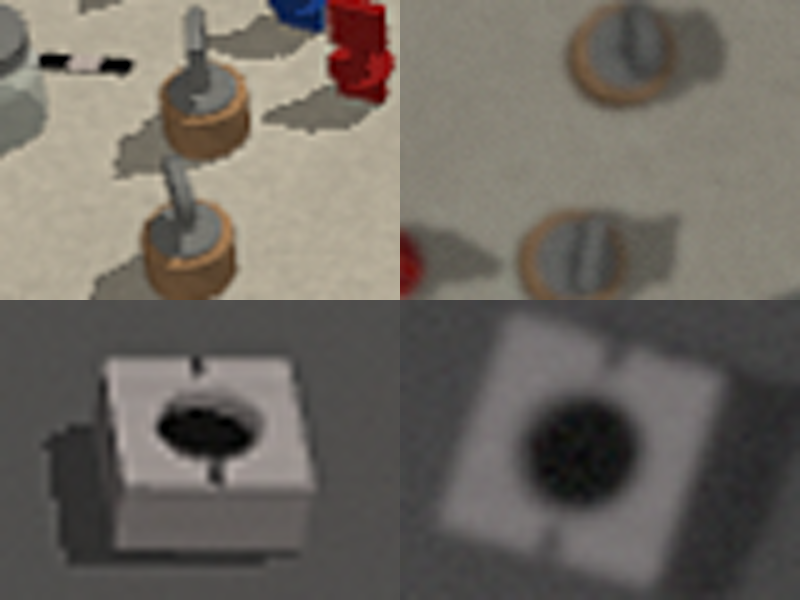

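The key at scene (258,217) / top (397,233) has a straight, square-topped grip and a square-cornered shadow, so it fits the description. The one at scene (254,245) / top (406,192) tapers and casts a round shadow, so it is the round key. Next I'll measure positions.

```bash
cat > h.py <<'E'
import cv2,numpy as np
def rays(f,uv,z):
    K=f["K"];k=float(f["k1"]);R=f["R"];C=-R.T@f["t"]
    p=cv2.undistortPoints(np.float64(uv).reshape(-1,1,2),K,np.array([k,0,0,0.])).reshape(-1,2)
    d=np.c_[p,np.ones(len(p))]@R
    return (C+d*((z-C[2])/d[:,2])[:,None])[:,:2]
def blob(m,uv):
    n,l,s,c=cv2.connectedComponentsWithStats(m.astype(np.uint8))
    i=1+np.argmin([np.hypot(*(c[j]-uv))+(1e3 if s[j,4]<15 else 0) for j in range(1,n)])
    return (l==i).astype(np.uint8),s[i]
def contour(m): return max(cv2.findContours(m,0,1)[0],key=len).reshape(-1,2)
E
python3 - <<'E'
from h import *
for n,kuv,luv in(("scene",(258,222),(420,192)),("top",(397,233),(209,173))):
    f=dict(np.load(n+"0.npz"));im=f["pixels"].astype(int);r,g,b=im.transpose(2,0,1)
    win=np.zeros(r.shape,bool);win[kuv[1]-14:kuv[1]+14,kuv[0]-14:kuv[0]+14]=1
    w=win&(r-b>1.4*np.median((r-b)[win])+12)&(r-b>.3*r)
    P=rays(f,np.argwhere(w)[:,::-1],.017);h=cv2.convexHull(P.astype(np.float32))
    print(n,"pot",w.sum(),h[:,0].min(0),h[:,0].max(0),cv2.minEnclosingCircle(h),cv2.minAreaRect(h))
    win=np.zeros(r.shape,bool);win[luv[1]-22:luv[1]+22,luv[0]-24:luv[0]+24]=1
    g0=im.mean(2);th=(np.percentile(g0[win],95)+np.median(g0[win]))/2
    m,s=blob(win&(g0>(th if n=="top" else th*1.12)),luv)
    print(" thr",th,np.percentile(g0[win],[5,50,95]),s)
    P=rays(f,contour(m),.15);print(" lock",cv2.minAreaRect(P.astype(np.float32)))
    hull=np.zeros_like(m);cv2.fillConvexPoly(hull,cv2.convexHull(contour(m)),1);hull=cv2.erode(hull,np.ones((7,7)))
    hm,s=blob((hull>0)&(g0<.6*th),luv);P=rays(f,np.argwhere(hm)[:,::-1],.15)
    print(" hole",s,P.mean(0),P.min(0),P.max(0))
E
```

```text
scene pot 45 [ 0.42084995 -0.26895112] [ 0.4862159  -0.21997727] ((0.4534658193588257, -0.24336209893226624), 0.03713413327932358) ((0.45348331332206726, -0.24333356320858002), (0.06267853826284409, 0.04981230944395065), 4.307519912719727)
 thr 114.16666666666666 [ 47.          78.66666667 149.66666667] [409 183  24  15 229]
 lock ((0.5868367552757263, 0.2139093279838562), (0.06335797160863876, 0.05924771726131439), 74.25172424316406)
 hole [415 189  12   6  54] [0.5929221  0.21082941] [0.57999832 0.19571216] [0.60561202 0.22592053]
top pot 75 [ 0.42831603 -0.2680786 ] [ 0.47499335 -0.22167832] ((0.4504883885383606, -0.2464807778596878), 0.026063760742545128) ((0.44637346267700195, -0.24073965847492218), (0.05121810361742973, 0.034897658973932266), 32.79114532470703)
 thr 93.83333333333334 [ 39.51666667  69.66666667 118.        ] [191 157  33  32 510]
 lock ((0.5851468443870544, 0.21438564360141754), (0.06420262157917023, 0.06428654491901398), 73.75248718261719)
 hole [201 167  13  13 128] [0.58398595 0.21408767] [0.56920749 0.20014553] [0.59806509 0.22886393]
```

The manual's scale: turns go in shares of 4 rad. Converting my numbers, 0.334 rad / 4 = 0.0835.

```bash
python3 -m pendant '[[[0.06,0.128,-0.0865,0,0,0,0],[0.06,0.128,-0.0865,0,0,0,0],[0.06,0.128,-0.0865,0,0,0,0],[0.06,0.128,-0.0865,0,0,0,0]]]'
python3 -m pendant '[[[0.06,0.128,-0.0865,0,0,0,0],[0.06,0.128,-0.0865,0,0,0,0],[0.06,0.128,-0.0865,0,0,0,0],[0.06,0.128,-0.0865,0,0,0,0]]]'
python3 -m pendant '[[[0.06,0.128,-0.0865,0,0,0,0.025],[0.06,0.128,-0.0865,0,0,0,0.05],[0.06,0.128,-0.0865,0,0,0,0.0835],[0.06,0.128,-0.0865,0,0,0,0.0835],[0.06,0.128,-0.0865,0,0,0,0.0835]]]'
python3 -c "
from cell import ctrl;import numpy as np,cv2
s=ctrl.state();R=cv2.Rodrigues(s['eef_rot'])[0];print(R.round(3),s['eef_pos'])
d=np.array([.452,-.244,.0515])-s['eef_pos'];print(R.T@d)"
```

```text
time: 0.43
eef_pos: [0.2426, -0.4686, 0.218]
eef_rot: [-3.119, -0.359, -0.001]
contact_force: [0.7, 0.6, 2.1]
gripper_width: 0.071
finger_force: 0.0
time: 0.77
eef_pos: [0.3477, -0.355, 0.2183]
eef_rot: [-3.12, -0.36, -0.001]
contact_force: [0.7, -0.2, -1.0]
gripper_width: 0.06
finger_force: 0.0
time: 1.18
eef_pos: [0.4543, -0.2398, 0.2183]
eef_rot: [-3.135, 0.16, -0.001]
contact_force: [-0.7, 0.3, 0.4]
gripper_width: 0.0603
finger_force: 0.0
[[ 0.995 -0.102  0.001]
 [-0.102 -0.995  0.002]
 [ 0.001 -0.002 -1.   ]] [ 0.45426438 -0.23983311  0.21826604]
[-0.00195791  0.00475954  0.16675406]
```

```bash
python3 -m pendant '[[[0.06,-0.002,0.0048,0.04,0,0,0],[0.06,-0.002,0.0048,0.08,0,0,0],[0.06,-0.002,0.0048,0.11,0,0,0],[0.06,-0.002,0.0048,0.13,0,0,0]]]' 
python3 -m pendant '[[[0.06,0,0,0.0367,0,0,0],[0.06,0,0,0.0367,0,0,0],[0.06,0,0,0.0367,0,0,0]]]' 
python3 - <<'E'
from cell import ctrl
import cv2,numpy as np
c=lambda im,u,v,w,h:cv2.resize(im[v-h:v+h,u-w:u+w],(400,300),interpolation=cv2.INTER_CUBIC)
o=[]
for n,u,v in(("scene",258,217),("top",397,233)):
    f=ctrl.grab_frame(n);o.append(c(f["pixels"][:,:,::-1],u,v,40,30))
cv2.imwrite("pics/g1.png",np.hstack(o))
E
```

```text
time: 1.52
eef_pos: [0.4464, -0.2478, 0.0844]
eef_rot: [-3.135, 0.164, 0.007]
contact_force: [-0.3, -0.3, 0.8]
gripper_width: 0.0603
finger_force: 0.0
time: 1.77
eef_pos: [0.4465, -0.2479, 0.0499]
eef_rot: [-3.134, 0.165, 0.008]
contact_force: [0.8, -0.0, 0.3]
gripper_width: 0.0601
finger_force: 0.0
```

View pics/g1.png

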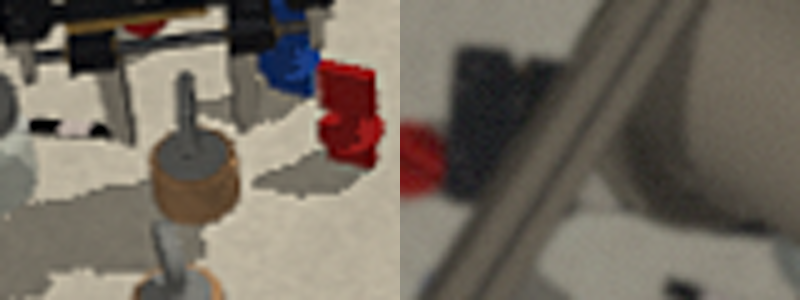

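The straight-sided key, at crop (187,110), stands between the open fingers. The TCP settled 5 mm short, so I'll correct that and then close.

```bash
python3 -m pendant '[[[0.06,0.0051,-0.0045,-0.0005,0,0,0],[0.06,0.0051,-0.0045,-0.0005,0,0,0]]]' 30
python3 -m pendant '[[[0.0,0,0,0,0,0,0],[0.0,0,0,0,0,0,0],[0.0,0,0,0,0,0,0],[0.0,0,0,0,0,0,0],[0.0,0,0,0,0,0,0]]]' 30
python3 -m pendant '[[[0.0,0,0,0,0,0,0],[0.0,0,0,0,0,0,0],[0.0,0,0,0,0,0,0]]]' 35
```

```text
time: 2.03
eef_pos: [0.4566, -0.2458, 0.0551]
eef_rot: [3.135, -0.165, 0.006]
contact_force: [0.3, 0.1, 1.0]
gripper_width: 0.0598
finger_force: 0.0
time: 2.45
eef_pos: [0.4542, -0.2452, 0.0525]
eef_rot: [3.137, -0.165, -0.0]
contact_force: [-0.0, 0.5, 0.3]
gripper_width: 0.0312
finger_force: 0.0
time: 2.7
eef_pos: [0.4542, -0.2452, 0.0524]
eef_rot: [3.137, -0.165, -0.0]
contact_force: [0.1, -0.3, -0.1]
gripper_width: 0.0113
finger_force: 3.0
```

```bash
python3 -m pendant '[[[0.0,0,0,0,0,0,0],[0.0,0,0,0,0,0,0]]]' 35
python3 -m pendant '[[[0.0,0,0,-0.01,0,0,0],[0.0,0,0,-0.03,0,0,0],[0.0,0,0,-0.06,0,0,0],[0.0,0,0,-0.095,0,0,0],[0.0,0,0,-0.095,0,0,0]]]'
python3 -m pendant '[[[0.0,0,0,-0.03,0,0,0],[0.0,0,0,-0.06,0,0,0],[0.0,0,0,-0.095,0,0,0],[0.0,0,0,-0.095,0,0,0],[0.0,0,0,-0.095,0,0,0]]]'
python3 -c "
from cell import ctrl;import numpy as np,cv2
s=ctrl.state();R=cv2.Rodrigues(s['eef_rot'])[0];print(R.round(3),s['eef_pos'])
d=np.array([.586,.214,.24])-s['eef_pos'];print(R.T@d,s['q'])"
```

```text
time: 2.87
eef_pos: [0.4543, -0.2452, 0.0524]
eef_rot: [3.137, -0.165, -0.0]
contact_force: [0.9, -0.1, 1.1]
gripper_width: 0.0098
finger_force: 44.2
time: 3.28
eef_pos: [0.4576, -0.2473, 0.1553]
eef_rot: [3.132, -0.165, 0.014]
contact_force: [2.1, -0.2, -0.2]
gripper_width: 0.0099
finger_force: 43.0
time: 3.7
eef_pos: [0.4555, -0.2459, 0.2451]
eef_rot: [3.135, -0.165, 0.007]
contact_force: [-1.2, -0.0, -2.0]
gripper_width: 0.0099
finger_force: 43.0
[[ 0.994 -0.105  0.004]
 [-0.105 -0.994 -0.003]
 [ 0.005  0.002 -1.   ]] [ 0.45554193 -0.24591583  0.24513025]
[ 0.08146346 -0.47107598  0.00439556] [-5.94104037e-01 -1.08803405e-01  1.68110876e+00  5.00400647e-05
  1.56421604e+00  1.08180292e+00]
```

In the tool's units: -0.175 rad / 4 = -0.0438.

```bash
python3 -m pendant '[[[0.0,0.005,-0.03,0,0,0,0],[0.0,0.011,-0.065,0,0,0,0],[0.0,0.017,-0.1,0,0,0,0],[0.0,0.023,-0.135,0,0,0,0],[0.0,0.03,-0.17,0,0,0,0]]]'
python3 -m pendant '[[[0.0,0.006,-0.035,0,0,0,0],[0.0,0.012,-0.07,0,0,0,0],[0.0,0.018,-0.105,0,0,0,0],[0.0,0.024,-0.14,0,0,0,0],[0.0,0.03,-0.175,0,0,0,0]]]'
python3 -m pendant '[[[0.0,0.005,-0.03,0,0,0,0],[0.0,0.01,-0.06,0,0,0,-0.0125],[0.0,0.015,-0.09,0,0,0,-0.025],[0.0,0.018,-0.11,0,0,0,-0.0375],[0.0,0.021,-0.126,0,0,0,-0.0438]]]'
python3 -m pendant '[[[0.0,0,0,0,0,0,0],[0.0,0,0,0,0,0,0],[0.0,0,0,0,0,0,0],[0.0,0,0,0,0,0,0]]]'
cat > look.py <<'E'
from cell import ctrl
import cv2,numpy as np,sys
c=lambda im,u,v,w,h:cv2.resize(im[v-h:v+h,u-w:u+w],(w*10,h*10),interpolation=cv2.INTER_CUBIC)
f=ctrl.grab_frame("scene");np.savez(sys.argv[1]+".npz",**f)
cv2.imwrite(f"pics/{sys.argv[1]}.png",c(f["pixels"][:,:,::-1],420,180,40,30) )
s=ctrl.state();R=cv2.Rodrigues(s['eef_rot'])[0];print(R.round(3),s['eef_pos'],s['time'])
E
python3 look.py l1
```

```text
time: 4.12
eef_pos: [0.5009, -0.0774, 0.2401]
eef_rot: [-3.136, 0.166, 0.005]
contact_force: [0.1, -0.7, -2.2]
gripper_width: 0.0098
finger_force: 43.0
time: 4.53
eef_pos: [0.5492, 0.0934, 0.24]
eef_rot: [3.137, -0.165, -0.005]
contact_force: [0.8, 0.2, -0.9]
gripper_width: 0.01
finger_force: 43.0
time: 4.95
eef_pos: [0.5832, 0.2167, 0.2395]
eef_rot: [3.139, 0.117, -0.006]
contact_force: [-0.2, 0.1, -2.0]
gripper_width: 0.0096
finger_force: 43.0
time: 5.28
eef_pos: [0.5839, 0.2136, 0.2416]
eef_rot: [3.139, 0.107, -0.002]
contact_force: [0.0, -0.8, -1.0]
gripper_width: 0.0097
finger_force: 43.0
[[ 0.998  0.068 -0.001]
 [ 0.068 -0.998 -0.   ]
 [-0.001  0.    -1.   ]] [0.58404586 0.21363315 0.24194333] 5.3333
```

View pics/l1.png

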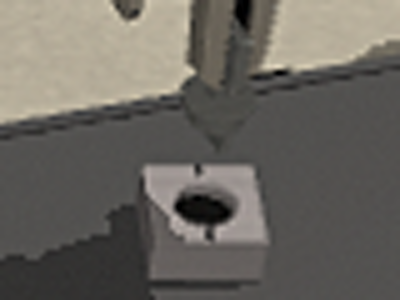

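```bash
python3 - <<'E'
from h import *
f=dict(np.load("l1.npz"))
q=lambda u,v:(380+(u+.5)/5-.5,150+(v+.5)/5-.5)
print("tip near end",rays(f,[q(218,149)],.1975),"flange sides/low",rays(f,[q(181,90),q(250,90)],.2255), "hole",rays(f,[q(176,207),q(236,207),q(205,188),q(205,228)],.15))
print("ribs",rays(f,[q(198,170),q(210,233)],.152),"corners",rays(f,[q(142,165),q(251,165),q(269,242),q(150,250)],.15))
E
```

```text
tip near end [[0.59564113 0.2120048 ]] flange sides/low [[0.57304682 0.19575559]
 [0.5833436  0.23265786]] hole [[0.58690114 0.19683498]
 [0.59619654 0.2298645 ]
 [0.57647879 0.21934458]
 [0.60759088 0.20567229]]
ribs [[0.56303339 0.22058243]
 [0.61407771 0.20558957]] corners [[0.54818146 0.19214102]
 [0.56533558 0.25325964]
 [0.62802777 0.23574105]
 [0.61587488 0.16867664]]
```

```bash
python3 -m pendant '[[[0.0,0.005,-0.0007,0.01,0,0,0],[0.0,0.005,-0.0007,0.025,0,0,0],[0.0,0.005,-0.0007,0.042,0,0,0],[0.0,0.005,-0.0007,0.042,0,0,0]]]'
python3 -m pendant '[[[0.0,0,0,0,0,0,0],[0.0,0,0,0,0,0,0],[0.0,0,0,0,0,0,0]]]'
sed -i 's/w\*10,h\*10/w*20,h*20/' look.py; python3 look.py l2
```

```text
time: 5.67
eef_pos: [0.5874, 0.2146, 0.1956]
eef_rot: [3.138, 0.108, -0.009]
contact_force: [0.3, -0.6, -3.1]
gripper_width: 0.0097
finger_force: 43.0
time: 5.92
eef_pos: [0.59, 0.2158, 0.2019]
eef_rot: [-3.139, -0.109, -0.003]
contact_force: [0.0, 0.3, -0.3]
gripper_width: 0.0097
finger_force: 43.0
[[ 0.998  0.069  0.002]
 [ 0.069 -0.998  0.001]
 [ 0.002 -0.    -1.   ]] [0.59003739 0.21584921 0.20194556] 5.9667
```

View pics/l2.png

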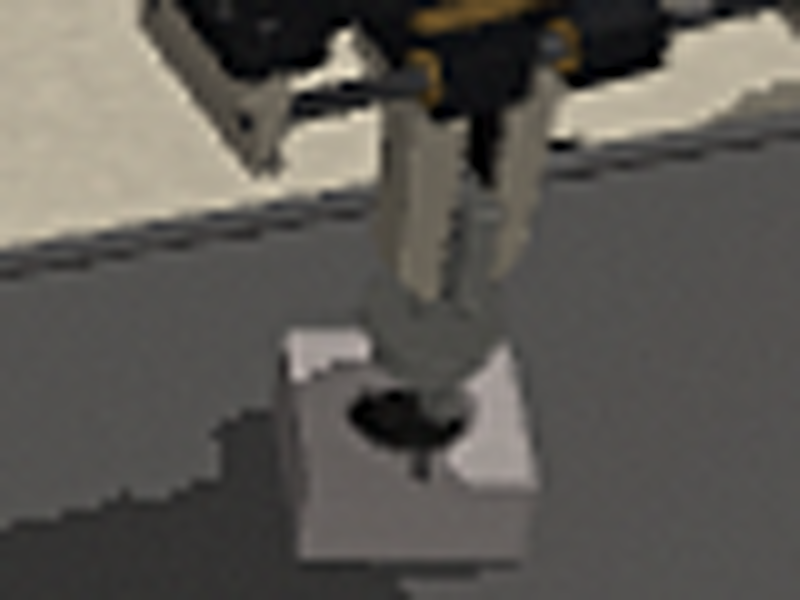

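```bash
python3 - <<'E'
from h import *
f=dict(np.load("l2.npz"))
def pj(X):
    p=cv2.projectPoints(np.float64(X),cv2.Rodrigues(f["R"])[0],f["t"],f["K"],np.array([float(f["k1"]),0,0,0]))[0].reshape(-1,2)
    return ((p-[380,150]+.5)*10-.5).round(0)
for c in((.589,.213),(.590,.216),(.586,.214),(.587,.216)):
    print(c,pj([(*c,.15),(*c,.1575),(*c,.1835),(*c,.1875),(c[0]+.016*.998,c[1]+.016*.069,.1575)]).tolist())
p=f["pixels"][170:196,412:434].astype(int)
print(p.mean(2).astype(int))
E
```

```text
(0.589, 0.213) [[408.0, 409.0], [411.0, 389.0], [423.0, 321.0], [425.0, 310.0], [438.0, 425.0]]
(0.59, 0.216) [[419.0, 409.0], [422.0, 390.0], [435.0, 321.0], [437.0, 310.0], [449.0, 426.0]]
(0.586, 0.214) [[407.0, 401.0], [410.0, 382.0], [422.0, 313.0], [424.0, 302.0], [437.0, 418.0]]
(0.587, 0.216) [[415.0, 402.0], [418.0, 383.0], [430.0, 314.0], [432.0, 303.0], [445.0, 419.0]]
[[ 76  78  80  80  69  63  74  71  71 101  97  97  97  84  69  77  74  76
   88  99  96  89]
 [ 62  51  43  45  65  79  74  74  80 100  97  98  92  49  61  84  93  95
   86  98  92  77]
 [ 84  83  84  85  84  76  74  73  85  97  97  99  96  65  61  76  73  74
   88 100  91  76]
 [ 81  82  82  84  81  76  73  74  89  98  97 100  93  42  62  79  75  82
   99 102 105  78]
 [ 80  80  81  80  81  79  73  74  91  98  98  96  69  58  62  81  75  84
  100  98  89  80]
 [ 81  82  81  81  80  80  72  75 104  96  99  99  84  57  63  77  74  82
   99  94  82  79]
 [ 79  81  82  80  81  82  77  74 103  97  98  95  61  58  69  77  75  86
   98  86  80  79]
 [ 82  79  81  81  81  76  77  77 105  98  98  96  65  61  75  77 
[... 1001 characters left out ...]
6  78  71  78 119 167 159 156
  155 128  72  79]
 [ 94  98  98  88  42  54  30   1  24  33  64  59  61  73  97 137 157 155
  158 146  73  78]
 [ 94  98  86  37   0  13  18  17  16  21  62  62  75  76  88 113 158 152
  154 145  91  77]
 [ 96  99  75   0   7  17  19  22  19  21  42  62  73  71  69 116 160 155
  156 152 108  75]
 [ 97  98  98  37   6   4  20  19  14  17  16  28  39   0  61 131 159 153
  155 150 109  75]
 [ 97  97 102  98  45  15   7  10  16  17  15  12   8  35 102 154 160 157
  157 157 130  71]
 [ 95  96  96 103 103  61  45  23  24  25  19  29  46 117 169 159 155 152
  154 160 147  71]
 [ 95  94  94  96  98 101 103  82  83  57  46  89 113 169 157 153 151 153
  152 156 147  90]]
```

The hole centre is at crop (408,415). The bit's near end at (449,425) and the flange centre at (432,322) put the key about 2.5 mm too far in +y. I'll correct that and descend gently.

```bash
python3 -m pendant '[[[0.0,-0.0011,0.0026,0,0,0,0],[0.0,-0.0011,0.0026,0,0,0,0],[0.0,-0.0011,0.0026,0.003,0,0,0],[0.0,-0.0011,0.0026,0.006,0,0,0]]]'
python3 -m pendant '[[[0.0,0,0,0.001,0,0,0],[0.0,0,0,0.002,0,0,0],[0.0,0,0,0.003,0,0,0],[0.0,0,0,0.003,0,0,0]]]'
python3 -m pendant '[[[0.0,0,0,0.001,0,0,0],[0.0,0,0,0.002,0,0,0],[0.0,0,0,0.003,0,0,0],[0.0,0,0,0.003,0,0,0]]]'
```

```text
time: 6.3
eef_pos: [0.5886, 0.2131, 0.1947]
eef_rot: [-3.139, -0.109, -0.001]
contact_force: [0.4, 0.3, -1.4]
gripper_width: 0.0099
finger_force: 43.0
time: 6.63
eef_pos: [0.5882, 0.2131, 0.1911]
eef_rot: [3.14, 0.11, -0.001]
contact_force: [0.5, 0.8, -1.0]
gripper_width: 0.0097
finger_force: 43.0
time: 6.97
eef_pos: [0.5882, 0.2131, 0.1882]
eef_rot: [3.14, 0.11, -0.001]
contact_force: [0.6, -0.1, -1.3]
gripper_width: 0.0098
finger_force: 43.0
```

```bash
python3 -m pendant '[[[0.0,0,0,0.001,0,0,0],[0.0,0,0,0.002,0,0,0],[0.0,0,0,0.003,0,0,0],[0.0,0,0,0.004,0,0,0],[0.0,0,0,0.004,0,0,0]]]'
python3 -m pendant '[[[0.0,0,0,0.001,0,0,0],[0.0,0,0,0.002,0,0,0],[0.0,0,0,0.003,0,0,0],[0.0,0,0,0.003,0,0,0]]]'
python3 -m pendant '[[[0.0,0,0,0.001,0,0,0],[0.0,0,0,0.002,0,0,0],[0.0,0,0,0.002,0,0,0]]]'
python3 -m pendant '[[[0.0,0,0,0.001,0,0,0],[0.0,0,0,0.001,0,0,0],[0.0,0,0,0.001,0,0,0]]]'
```

```text
time: 7.38
eef_pos: [0.5882, 0.2131, 0.1841]
eef_rot: [3.14, 0.11, -0.001]
contact_force: [0.9, -0.0, -1.4]
gripper_width: 0.0098
finger_force: 43.0
time: 7.72
eef_pos: [0.5882, 0.2131, 0.1811]
eef_rot: [3.14, 0.11, -0.001]
contact_force: [0.6, 0.8, -1.6]
gripper_width: 0.01
finger_force: 43.0
time: 7.97
eef_pos: [0.5882, 0.2131, 0.1792]
eef_rot: [3.14, 0.11, -0.001]
contact_force: [-0.2, 0.2, -1.6]
gripper_width: 0.01
finger_force: 43.0
time: 8.22
eef_pos: [0.5883, 0.2131, 0.1784]
eef_rot: [3.14, 0.11, -0.0]
contact_force: [-0.5, -0.6, -1.6]
gripper_width: 0.0102
finger_force: 43.0
```

```bash
for i in 1 2 3; do python3 -m pendant '[[[0.0,0,0,0.0006,0,0,0],[0.0,0,0,0.0006,0,0,0]]]'|grep -E "pos|contact"; done
```

```text
eef_pos: [0.5883, 0.2131, 0.1777]
contact_force: [-0.4, -0.7, -1.4]
eef_pos: [0.5884, 0.2131, 0.1774]
contact_force: [-0.0, 0.5, -1.0]
eef_pos: [0.5885, 0.2131, 0.1772]
contact_force: [-1.1, -0.3, 2.2]
```

In the tool's units: -0.03 rad / 4 = -0.0075.

```bash
cat > ok.py <<'E'
from cell import ctrl
import numpy as np,cv2,sys
s=ctrl.state();R=cv2.Rodrigues(s['eef_rot'])[0]
print("t%.2f az %.1f z %.4f F %s M %s"%(s['time'],np.degrees(np.arctan2(R[1,0],R[0,0])),s['eef_pos'][2],s['contact_force'].round(1),s['moment'].round(2)))
sys.exit(not 0.7<s['contact_force'][2]<12)
E
python3 -m pendant '[[[0.0,0,0,0.0003,0,0,0],[0.0,0,0,0.0003,0,0,0]]]' >/dev/null; python3 ok.py &&
python3 -m pendant '[[[0.0,0,0,0,0,0,-0.0075],[0.0,0,0,0,0,0,-0.015],[0.0,0,0,0,0,0,-0.0225]]]' >/dev/null; python3 ok.py &&
python3 -m pendant '[[[0.0,0,0,0,0,0,-0.0075],[0.0,0,0,0,0,0,-0.015],[0.0,0,0,0,0,0,-0.0225]]]' >/dev/null; python3 ok.py
```

```text
t8.88 az 4.0 z 0.1770 F [-2.  -0.3  5. ] M [-0.2   0.35 -0.05]
t9.13 az 9.2 z 0.1770 F [-2.  -1.4  4.6] M [-0.36  0.38 -0.05]
t9.38 az 14.4 z 0.1759 F [ 0.4  0.2 -1.7] M [-0.02 -0.02  0.02]
```

The force vanished and z dropped near 14°, so the bit has found the slot. Next I sink it in small steps.

```bash
python3 -m pendant '[[[0.0,0,0,0.0006,0,0,0],[0.0,0,0,0.0012,0,0,0],[0.0,0,0,0.0012,0,0,0]]]' >/dev/null; python3 ok.py 
python3 -m pendant '[[[0.0,0,0,0.0005,0,0,0],[0.0,0,0,0.0005,0,0,0]]]' >/dev/null; python3 ok.py
```

```text
t9.63 az 14.3 z 0.1745 F [-0.1  0.3 -2.1] M [-0.02 -0.02 -0.02]
t9.80 az 14.3 z 0.1744 F [ 0.4  0.9 -2.3] M [-0.01  0.03 -0.03]
```

```bash
python3 -m pendant '[[[0.0,0,0,0.0006,0,0,0],[0.0,0,0,0.0012,0,0,0],[0.0,0,0,0.0018,0,0,0],[0.0,0,0,0.002,0,0,0]]]' >/dev/null; python3 ok.py || python3 -m pendant '[[[0.0,0,0,0.0006,0,0,0],[0.0,0,0,0.0012,0,0,0],[0.0,0,0,0.0018,0,0,0],[0.0,0,0,0.002,0,0,0]]]' >/dev/null; python3 ok.py || python3 -m pendant '[[[0.0,0,0,0.0005,0,0,0],[0.0,0,0,0.001,0,0,0],[0.0,0,0,0.001,0,0,0]]]' >/dev/null; python3 ok.py
```

```text
t10.13 az 14.3 z 0.1725 F [ 0.   1.1 -0.9] M [-0.04 -0.03 -0.01]
t10.47 az 14.3 z 0.1705 F [-0.3  0.3 -1.7] M [-0.03  0.01 -0.02]
t10.72 az 14.3 z 0.1695 F [-0.3  0.2 -1.8] M [ 0.02 -0.01 -0.02]
```

```bash
python3 -m pendant '[[[0.0,0,0,0.0004,0,0,0],[0.0,0,0,0.0008,0,0,0],[0.0,0,0,0.0008,0,0,0]]]' >/dev/null; python3 ok.py || python3 -m pendant '[[[0.0,0,0,0.0005,0,0,0],[0.0,0,0,0.0005,0,0,0],[0.0,0,0,0.0005,0,0,0]]]' >/dev/null; python3 ok.py || python3 -m pendant '[[[0.0,0,0,0.0005,0,0,0],[0.0,0,0,0.0005,0,0,0],[0.0,0,0,0.0005,0,0,0]]]' >/dev/null; python3 ok.py 
```

```text
t10.97 az 14.3 z 0.1688 F [ 0.2 -0.1 -1.8] M [ 0.02  0.02 -0.03]
t11.22 az 14.3 z 0.1685 F [ 0.7  0.2 -0.4] M [0.05 0.03 0.05]
t11.47 az 14.3 z 0.1684 F [-1.7 -0.2  4. ] M [-0.15  0.44 -0.02]
```

The flange is seated: z is 9 mm lower and the contact force has returned. The grip is about 30° from the ribs (-16°), so I turn it clockwise.

In the tool's units: 0.15 rad / 4 = 0.0375.

```bash
python3 -m pendant '[[[0.0,0,0,-0.0003,0,0,0.0075],[0.0,0,0,-0.0003,0,0,0.0175],[0.0,0,0,-0.0003,0,0,0.0275],[0.0,0,0,-0.0003,0,0,0.0375]]]' >/dev/null; python3 ok.py
python3 -m pendant '[[[0.0,0,0,0,0,0,0.01],[0.0,0,0,0,0,0,0.02],[0.0,0,0,0,0,0,0.03],[0.0,0,0,0,0,0,0.04]]]' >/dev/null; python3 ok.py
python3 -m pendant '[[[0.0,0,0,0,0,0,0.01],[0.0,0,0,0,0,0,0.02],[0.0,0,0,0,0,0,0.03]]]' >/dev/null; python3 ok.py
```

```text
t11.80 az 5.6 z 0.1685 F [-0.1  3.   0.3] M [0.65 0.1  0.09]
t12.13 az -3.5 z 0.1685 F [-0.1  2.7  1.9] M [0.48 0.13 0.13]
t12.38 az -10.4 z 0.1684 F [-0.7  0.2  1.8] M [0.4  0.09 0.09]
```

In the tool's units: 0.1 rad / 4 = 0.025.

```bash
python3 -m pendant '[[[0.0,0,0,0,0,0,0.01],[0.0,0,0,0,0,0,0.02],[0.0,0,0,0,0,0,0.025],[0.0,0,0,0,0,0,0.025],[0.0,0,0,0,0,0,0.025]]]' >/dev/null; python3 ok.py
python3 -m pendant '[[[0.02,0,0,0,0,0,0],[0.02,0,0,0,0,0,0],[0.03,0,0,0,0,0,0],[0.05,0,0,0,0,0,0],[0.05,0,0,0,0,0,0]]]'; python3 ok.py
python3 -m pendant '[[[0.05,0,0,-0.01,0,0,0],[0.05,0,0,-0.03,0,0,0],[0.05,0,0,-0.06,0,0,0],[0.05,0,0,-0.1,0,0,0],[0.05,0,0,-0.14,0,0,0]]]'
sed -i 's/,420,180,/,420,185,/' look.py;python3 look.py end
```

```text
t12.80 az -16.0 z 0.1685 F [0.3 2.9 2.4] M [0.75 0.06 0.03]
time: 13.22
eef_pos: [0.5882, 0.2129, 0.1677]
eef_rot: [3.11, -0.439, -0.001]
contact_force: [0.9, -1.0, 0.5]
gripper_width: 0.0356
finger_force: 0.0
t13.22 az -16.1 z 0.1677 F [ 0.9 -1.   0.5] M [ 0.06 -0.02  0.03]
time: 13.63
eef_pos: [0.5875, 0.2129, 0.3094]
eef_rot: [3.11, -0.439, -0.003]
contact_force: [1.0, 0.4, 0.7]
gripper_width: 0.0497
finger_force: 0.0
[[ 0.961 -0.277  0.012]
 [-0.277 -0.961  0.003]
 [ 0.01  -0.006 -1.   ]] [0.59039755 0.21359366 0.32072104] 13.6833
```

View pics/end.png

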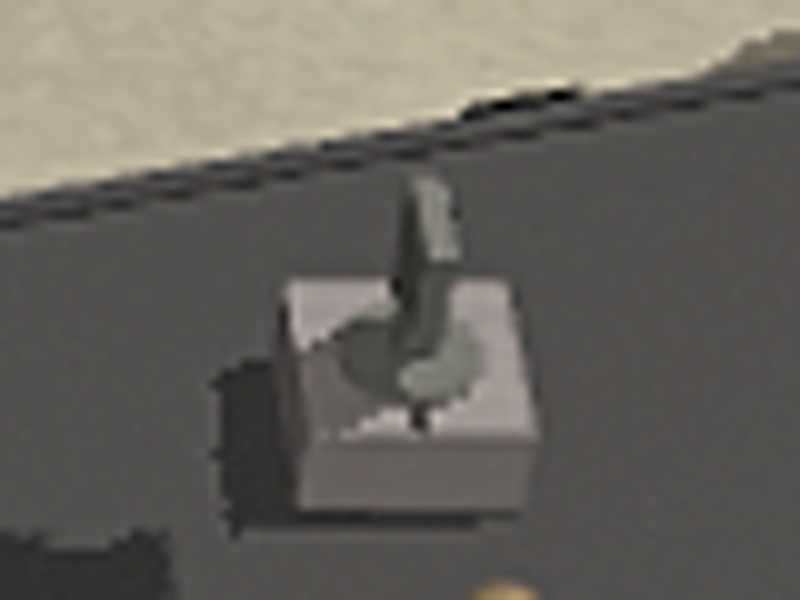

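The flange at crop (412,360) lies on the lock's top face. The upright grip, whose top runs from (425,180) to (445,255), is parallel to the lock's side and in line with the rib at (418,415). I'll let the arm settle and hand in.

```bash
python3 -m pendant '[[[0.05,0,0,0,0,0,0],[0.05,0,0,0,0,0,0],[0.05,0,0,0,0,0,0]]]'; python3 -c "
from cell import ctrl;print(ctrl.sign_off())"
```

```text
time: 13.93
eef_pos: [0.5879, 0.213, 0.3073]
eef_rot: [3.11, -0.439, -0.002]
contact_force: [-0.5, -0.5, -0.2]
gripper_width: 0.0497
finger_force: 0.0
the job is handed in; nothing more can be done
None
```

The job is handed in at 13.9 s, with no verdict shown: the rectangular-grip key is sunk in the lock, turned into line with the ribs and released, and wrist force readings on the lock stayed around 5 N.

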